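# Clamp the pool cue in the repair jig

### The job

Clamp the cue in the repair jig: push the keyhole strap fully home by its upright tab, so its narrow slot goes under the screw head and its nose covers the cue, then turn the knurled thumbscrew clockwise until it seats on the strap and the resistance clearly rises. Stop there, snug but not forced, and let go; leave the bottle, mug and box where they stand.

Things in the scene. Friction and masses are not known exactly. Their poses are not given: they have to be found in the camera images.
- jig: Jig fixed to the table: plywood bed 203 x 120 x 30 mm; a fixed cue shaft, 730 mm long, 17 mm thick, lies in front of the bed along the jig's y axis, 82 mm on the +x side of the screw axis, its top just below the bed's top. Origin on the screw axis at table height, z up, +x the way the strap is pushed home. Two 5 mm high rails on the bed, 73 mm apart, guide the strap along x.
- strap: Loose aluminium strap 180 x 70 x 8 mm, 0.25 kg, lying on the bed, its top 38 mm above the table. Origin in its underside, on the screw axis when home; x axis towards the nose (+95 mm; tail -85 mm). Keyhole: eight-sided opening 46 mm across centred at x = +45 mm, with a 15 mm wide slot running from it towards the tail. The screw's shank stands in it. Starts 28 to 45 mm short of home.
- strap_tab (a point): Centre of the top of the strap's upright grip tab, a 14 mm (x) by 45 mm (y) block standing 34 mm above the strap's top, 75 mm from the strap's origin towards the tail; its top is 72 mm above the table.
- thumbscrew (a joint): Turn of the thumbscrew's shank in rad, growing as it goes in (clockwise from above); starts at 0.6 to 2.2. The screw sinks 1 mm per rad and stays where it is left. It turns against about 0.08 N m until its collar meets the strap at 3.9, and is seated, unable to turn further, at 4.0.
- screw_head (a point): Centre of the top of the steel thumbscrew's knurled round head, 42 mm in diameter, 24 mm high, vertical axis; under it a collar 22 mm in diameter, 4 mm high, then the 10 mm shank. The top is 69.9 mm above the table at turn 0, 66 mm when seated; the head's underside is then 4 mm above the strap.
- glue: White glue bottle with black cap, 48 mm in diameter, 130 mm high, a bystander. Origin under its centre.
- mug: White mug, 80 mm in diameter, 90 mm high, a bystander. Origin under its centre.
- chalk_box: Cardboard box 90 x 60 x 45 mm, a bystander. Origin under its centre.
- slot_end (a point): Middle of the closed end of the strap's slot, at x = -6 mm in the strap, in its top face. The strap is fully home when this end meets the screw's 10 mm shank, which stops it.
- head_twist (a joint): Wind-up in rad of the knurled head against its shank: the head is cushioned by a spring of 0.5 N m per rad, 0 at rest, positive when turned clockwise. It stays within about 0.2 while the screw turns; once the screw is seated, turning on only winds it up, so the resistance rises by 0.5 N m per rad. Past 1.0 the screw is overtightened. Let go, it springs back to 0.
Not all that is in view belongs to the job. What is shaped like the strap but blue or orange is not meant.

How it is judged:
By the outcome, as a careful person would: the job done as asked, in the order asked, and still so for the second after the job is handed in, with the robot touching nothing.
It also fails if it takes over 70 s, if anything falls off the work surface, if the arm or the gripper's body presses on something with over 40 N, if the wrist force passes 120 N, or if a joint passes its speed limit or range.

### The arm

A 6-joint arm with a two-finger parallel gripper is mounted at the origin on the work surface. World frame = base frame: x ahead of the robot, y to its left, z up, the work surface at z = 0. Lengths are in mm, angles in rad, forces in N, time in s.
With the tool pointing down it reaches from about 350 to 875 mm from the base axis. Payload 4.2 kg.
Tool frame: the origin (TCP) lies at the very end of the fingers, on their centre line; the grasp point (between the pads) lies 19 mm behind it; z points along the fingers, y is the line along which they close (so a half turn about z gives the same grasp; the last joint's range is limited). The gripper opens to 85 mm and grips with 20 to 120 N. Pads are 22 mm wide; open, the fingers measure 114 mm over their backs; the gripper's body (76 mm by 85 mm) begins 54 mm behind the grasp point. The pads swing forward as they close: fully open they stand 13 mm farther back than shut.
Start: joints at [1.462, 0.385, 0.008, 0, -1.194, -0.259], TCP at [224.694, 583.191, 231.312] pointing down, gripper open.
Joint ranges: [-3.14, 3.14], [-1.21, 2.06], [-1.07, 1.41], [-3.16, 2.05], [-2.99, -0.16], [-3.1, 3.1]. Speed limits (rad/s): [2.79, 2.79, 3.14, 3.14, 3.14, 3.14].

### API

Orientations are given as a unit quaternion [x, y, z, w].
In Python, from bench import arm gives the robot as it stands. The module is installed in compiled form; this text tells all that it offers.
- The arm moves only by the tool drive_tool, never from a script. Its argument "targets" is a list of rows, each a list of 5 numbers: the closure, from -1 (fully open) to 1 (shut), then the shift along the tool's x, y, z in mm, then the turn about the tool's z in degrees. In form: [[grip, tx, ty, tz, roll], ...]. A call has 1 to 12 rows; each row is the pose to reach, as a shift and turn from the pose commanded when the call began, along the tool's axes at that moment; what a row does not reach only later rows make up. A row lasts 1/10 s, in which the tool goes at most 50 mm and 8.59 degrees, less where a joint would pass 70% of its speed; a pose out of reach is approached as far as the arm can. A call with a gripper value outside its range is refused whole. The fingers move at their own pace and stop on an object; the grip force is fixed at half the most. Time passes only in rows, so rows that repeat a pose let the fingers close. It gives the time, the measured TCP pose, the force, the opening and the grip force at its end, in the units of the state.
- arm.read_state(): the state, without advancing time (a new reading comes with each control period).
- arm.get_image(name): name is "side" or "top"; returns the picture (384x512x3 uint8, blue, green, red); there is no depth.
- arm.camera_params(name): a dict with "fov_y" (degrees; the focal length in pixels is half the picture's height over the tangent of half this angle, whatever the lens; pixels are square), "cx", "cy" (the principal point, pixels), "D" ([k1, k2, p1, p2, k3] as OpenCV has them; the pictures are not rectified), "rvec" (rotation vector, rad) and "tvec" (3), from world to camera coordinates, as OpenCV has them. Camera axes: x right, y down, z forward; pixel columns grow to the right and rows downward; lengths in mm; the calibration is good to about 2 mm. A picture is of the moment at which its call begins. camera_params takes no time and is no camera call.
- arm.job_done(): hands the job in; it is judged then, once.
The state is a dict: "clock": time; "joints": joint angles; "joint_vel": joint speeds; "joint_efforts": joint torques, N m; "position": TCP position; "ee_rot": TCP orientation; "contact_force": force on the tool from outside, world axes, zero at the start; "wrist_torque": the same for the moment, N m; "gripper_width": finger opening in mm; "grasp_force": force on a finger pad.
Only numpy, scipy, OpenCV 4.12 (cv2) and the standard library are available. Lean on these libraries where they do the work, as an engineer would, in place of code of your own. Each camera call takes 0.05 s, during which the arm holds its last target. There are 200 camera calls.

## Working session

There is one attempt and no reset: what is moved stays moved. The work goes in short steps, Python scripts to look and compute and a tool call to move; the robot and the scene stay as the last step left them, time stands still between calls to the robot, and variables do not carry over. Pictures are saved under pics/ and viewed, at most 10 in all, crops included, and the job is handed in when it is done.

Besides the shell and the picture viewer there is one more tool, called after "Request:" as a command line: name --pt "numbers of a row" for each row, then --argument value for the rest. drive_tool: Moves the arm, as the interface text tells. Its arguments: {"type":"object","properties":{"targets":{"type":"array","items":{"type":"array","items":{"type":"number"}}}},"required":["targets"]}

```bash
mkdir -p pics
cat > h.py <<'E'
import numpy as np, cv2
from bench import arm
def cam(n):
    p=arm.camera_params(n); f=192/np.tan(np.radians(p["fov_y"])/2)
    K=np.array([[f,0,p["cx"]],[0,f,p["cy"]],[0,0,1]]); return K,np.array(p["D"],float),np.array(p["rvec"],float),np.array(p["tvec"],float).reshape(3)
def pix2w(n,uv,z):
    K,D,r,t=cam(n); R=cv2.Rodrigues(r)[0]
    u=cv2.undistortPoints(np.array(uv,float).reshape(-1,1,2),K,D).reshape(-1,2)
    d=np.c_[u,np.ones(len(u))]@R; c=-R.T@t
    s=(np.broadcast_to(z,len(u))-c[2])/d[:,2]; return c+d*s[:,None]
def w2pix(n,P):
    K,D,r,t=cam(n); return cv2.projectPoints(np.array(P,float).reshape(-1,1,3),r,t,K,D)[0].reshape(-1,2)
def tool():
    from scipy.spatial.transform import Rotation as R
    s=arm.read_state(); return np.array(s["position"]),R.from_quat(s["ee_rot"]).as_matrix()
E
python3 - <<'E'
from h import *
a=arm.get_image("top");b=arm.get_image("side")
cv2.imwrite("pics/top.png",a);cv2.imwrite("pics/side.png",b)
p,R=tool();print(p,R.round(3),arm.read_state())
for n in("top","side"):
    K,D,r,t=cam(n);print(n,K[0,0],-cv2.Rodrigues(r)[0].T@t,D)
E
```

```text
[224.52823483 582.72703056 230.34509934] [[ 0.933 -0.36  -0.001]
 [-0.36  -0.933 -0.002]
 [ 0.     0.002 -1.   ]] {'clock': 0.1, 'joints': array([ 1.46159686e+00,  3.85477026e-01,  6.78873812e-03, -4.19794013e-04,
       -1.19401648e+00, -2.58576207e-01]), 'joint_vel': array([-0.00075732, -0.00171125,  0.00375928, -0.00021001,  0.0008428 ,
        0.00085898]), 'joint_efforts': array([-9.67827473e-04, -3.93316376e+01,  1.88931763e+01,  4.19801205e+00,
       -2.53793834e-03,  3.91759542e-06]), 'position': array([224.52823483, 582.72703056, 230.34509934]), 'ee_rot': array([ 9.83125597e-01, -1.82929255e-01, -1.23353184e-04,  9.66115824e-04]), 'contact_force': array([ 0.37585918, -0.48953088,  1.08282675]), 'wrist_torque': array([-0.01078097, -0.03963062, -0.01212068]), 'grasp_force': 0.0, 'gripper_width': 85.2219862227396}
top 435.46315343282185 [ 398.10566018   24.32332743 1063.50418936] [0.03450115 0.         0.         0.         0.        ]
side 409.8044529608997 [ 352.89448104 -655.80010748  934.41582616] [-0.11349118  0.          0.          0.          0.        ]
```

View pics/top.png

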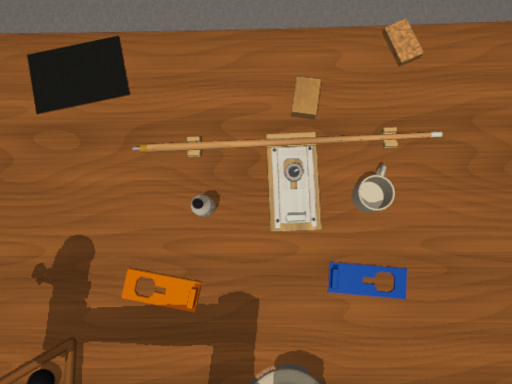

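View pics/side.png

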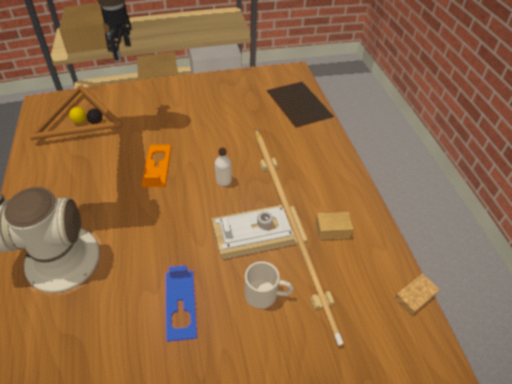

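Candidates for the strap in the top view are the silver strap in the jig at (294,190), the orange one at (162,290) and the blue one at (368,281). The description fits the silver one: head about (294,171), tab about (296,216). The bottle is at (203,205), the mug at (375,193) and a box at (307,97).

Run:
```python
from h import *
a=cv2.imread("pics/top.png")[125:240,255:335];b=cv2.imread("pics/side.png")[195:265,200:310]
A=cv2.resize(a,None,fx=5,fy=5,interpolation=cv2.INTER_CUBIC);B=cv2.resize(b,None,fx=3.5,fy=3.5,interpolation=cv2.INTER_CUBIC)
C=np.zeros((575,800,3),np.uint8);C[:575,:400]=A;C[:245,400:785]=B;cv2.imwrite("pics/crop.png",C)
```

```text
(no output)
```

View pics/crop.png

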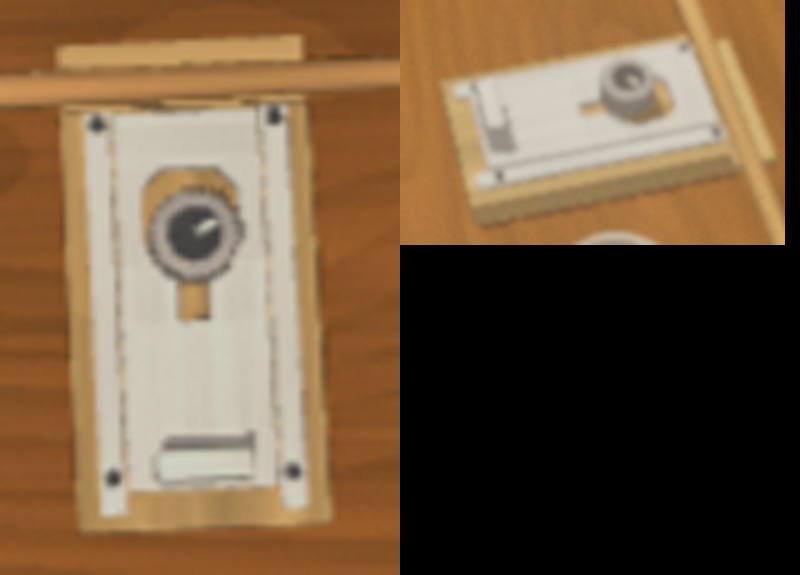

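```bash
cat > m.py <<'E'
from h import *
def c(p): return (np.array(p,float)+.5)/5-.5+[255,125]
f=lambda p,z: pix2w("top",[c(p)],z)[0]
if __name__=="__main__":
    s=[f(p,35) for p in((97,124),(113,478),(274,116),(293,471))]
    for i in(0,2):
        d=s[i]-s[i+1];print("rail yaw",np.degrees(np.arctan2(d[1],d[0])),np.linalg.norm(d))
    print("rail dist",s[0]-s[2]); h=f((194,231),68.5);print("head",h)
    print("head side",pix2w("side",[np.array([627,78])*1.-[400,0]])[0] if 0 else pix2w("side",[[200+228/3.5,195+74/3.5]],68.5)[0])
    t=f((204,468),72);print("tab",t,np.linalg.norm(t-h))
    print("tab top ends",f((157,468),72),f((252,466),72))
    e=f((194,320),38);print("slot end",e,np.linalg.norm((e-h)[:2]))
    print("mug",pix2w("top",[[372,196]],90),"glue",pix2w("top",[[198,204]],130))
E
python3 m.py
```

```text
rail yaw 1.7312847914176053 169.74638556184073
rail yaw 1.6258946041476032 169.83397449142635
rail dist [-2.44283323 84.77175713  0.        ]
head [551.62780363 -22.9407798   68.5       ]
head side [550.42312951 -22.25747048  68.5       ]
tab [442.3602952 -25.1605715  72.       ] 109.34608302949735
tab top ends [442.59944992  -3.89039249  72.        ] [443.02274663 -46.86631436  72.        ]
slot end [513.76754022 -23.56035006  38.        ] 37.86533259919546
mug [[ 488.9659022  -195.00423211   90.        ]] glue [[472.80234225 186.81764069 130.        ]]
```

Request:
drive_tool --pt "1 40 50 10 0" --pt "1 79 100 20 -4" --pt "1 118 150 30 -8" --pt "1 157 200 40 -12" --pt "1 197 250 40 -16" --pt "1 236 300 40 -20" --pt "1 275 350 40 -22.8" --pt "1 315 400 40 -22.8" --pt "1 354 450 40 -22.8" --pt "1 394 500 40 -22.8" --pt "1 394 500 40 -22.8" --pt "1 394 500 40 -22.8"

```text
clock: 1.3
position: [400.9, 10.4, 191.7]
ee_rot: [1.0, 0.015, 0.0, -0.0]
contact_force: [1.0, 1.2, -0.5]
gripper_width: 0.2
grasp_force: 0.0
```

Run:
```python
from h import *
p,R=tool();s=arm.read_state();print(p,R.round(3),s["joints"].round(2),s["contact_force"],s["gripper_width"],s["clock"])
```

```text
[400.87571673  10.40308151 191.68872144] [[ 1.     0.031  0.001]
 [ 0.031 -1.     0.   ]
 [ 0.001 -0.    -1.   ]] [ 0.44  0.03 -0.56 -0.   -0.98  1.17] [ 1.04031663  1.1871248  -0.5415375 ] 0.1719333852914391 1.3
```

Request:
drive_tool --pt "1 9 36 0 0" --pt "1 9 36 20 0" --pt "1 9 36 55 0" --pt "1 9 36 90 0" --pt "1 9 36 120 0" --pt "1 9 36 135 0" --pt "1 9 36 140 0" --pt "1 9 36 140 0"

```text
clock: 2.1
position: [410.7, -23.4, 51.1]
ee_rot: [1.0, 0.015, -0.001, 0.0]
contact_force: [0.4, 0.4, 0.6]
gripper_width: -0.3
grasp_force: 0.0
```

Run:
```python
from h import *
p,R=tool();s=arm.read_state();print(p,R.round(3),s["joints"].round(2),s["contact_force"],s["clock"])
a=arm.get_image("top");b=arm.get_image("side")
print(w2pix("side",[p]),w2pix("top",[p]))
C=np.zeros((575,800,3),np.uint8);C[:,:400]=cv2.resize(a[125:240,255:335],None,fx=5,fy=5,interpolation=cv2.INTER_CUBIC)
C[:500,400:]=cv2.resize(b[180:280,190:270],None,fx=5,fy=5,interpolation=cv2.INTER_CUBIC);cv2.imwrite("pics/c2.png",C)
```

```text
[410.72802037 -23.42997753  51.099577  ] [[ 1.     0.03  -0.002]
 [ 0.03  -1.    -0.001]
 [-0.002  0.001 -1.   ]] [ 0.34  0.27 -0.73  0.   -0.57  1.26] [0.37952744 0.37203692 0.5575751 ] 2.1
[[213.60762827 229.14892305]] [[294.48588888 232.37376585]]
```

View pics/c2.png

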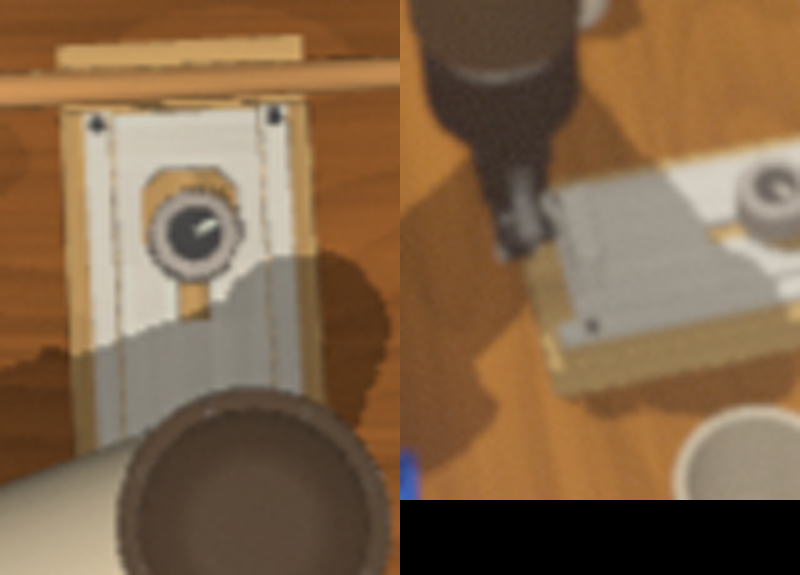

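The crop shows the shut fingertips (about 515,250 in the side crop) just behind the tab and clear of the strap. The TCP projection matches the shut tips. Now I push.

Request:
drive_tool --pt "1 5 0 0 0" --pt "1 10 0 0 0" --pt "1 14 0 0 0" --pt "1 18 0 0 0" --pt "1 22 0 0 0" --pt "1 26 0 0 0" --pt "1 30 0 0 0" --pt "1 34 0 0 0" --pt "1 37 0 0 0" --pt "1 40 0 0 0"

```text
clock: 3.2
position: [451.2, -22.1, 51.4]
ee_rot: [1.0, 0.015, -0.0, 0.0]
contact_force: [-1.9, -0.1, 0.1]
gripper_width: -0.1
grasp_force: 0.7
```

Request:
drive_tool --pt "1 1 0 0 0" --pt "1 2 0 0 0" --pt "1 3 0 0 0" --pt "1 4 0 0 0"

```text
clock: 3.6
position: [455.0, -22.0, 51.5]
ee_rot: [1.0, 0.015, 0.0, -0.0]
contact_force: [-0.1, -0.7, -1.7]
gripper_width: -0.1
grasp_force: 0.5
```

Request:
drive_tool --pt "1 1 0 0 0" --pt "1 2 0 0 0" --pt "1 3 0 0 0" --pt "1 3 0 0 0"

```text
clock: 4.0
position: [458.3, -21.9, 51.6]
ee_rot: [1.0, 0.015, 0.0, -0.0]
contact_force: [-0.4, 0.7, -0.3]
gripper_width: -0.3
grasp_force: 0.4
```

Request:
drive_tool --pt "1 1 0 0 0" --pt "1 2 0 0 0" --pt "1 2 0 0 0"

```text
clock: 4.3
position: [459.3, -22.0, 51.5]
ee_rot: [1.0, 0.015, -0.001, 0.0]
contact_force: [-4.5, 0.5, 1.4]
gripper_width: 0.1
grasp_force: 1.8
```

Request:
drive_tool --pt "1 1 0 0 0" --pt "1 2 0 0 0" --pt "1 2 0 0 0"

```text
clock: 4.6
position: [459.4, -22.3, 51.2]
ee_rot: [1.0, 0.015, -0.003, 0.0]
contact_force: [-6.9, 1.4, 5.3]
gripper_width: -0.2
grasp_force: 3.7
```

The strap stalled at TCP x=459, where home was expected, with force rising. I press a little more, then back off, lift and look.

Request:
drive_tool --pt "1 1.5 0 0 0" --pt "1 3 0 0 0" --pt "1 3 0 0 0"

```text
clock: 4.9
position: [459.5, -22.8, 50.7]
ee_rot: [1.0, 0.014, -0.006, 0.001]
contact_force: [-12.5, 2.0, 8.5]
gripper_width: -0.1
grasp_force: 6.1
```

Request:
drive_tool --pt "1 -8 0 0 0" --pt "1 -20 0 0 0" --pt "1 -25 0 -20 0" --pt "1 -25 0 -60 0" --pt "-1 -60 0 -100 0" --pt "-1 -100 0 -120 0" --pt "-1 -100 0 -120 0"

```text
clock: 5.6
position: [362.8, -24.8, 174.7]
ee_rot: [1.0, 0.015, 0.004, -0.002]
contact_force: [0.3, -0.0, -0.2]
gripper_width: 43.3
grasp_force: 0.0
```

Run:
```python
from h import *
p,R=tool();s=arm.read_state();print(p,R.round(3),s["joints"].round(2),s["contact_force"],s["gripper_width"],s["clock"])
a=arm.get_image("top");b=arm.get_image("side")
C=np.zeros((575,800,3),np.uint8);C[:,:400]=cv2.resize(a[125:240,255:335],None,fx=5,fy=5,interpolation=cv2.INTER_CUBIC)
C[:350,400:]=cv2.resize(b[190:260,230:310],None,fx=5,fy=5,interpolation=cv2.INTER_CUBIC);cv2.imwrite("pics/c3.png",C)
```

```text
[362.82915677 -24.79416273 174.65992307] [[ 0.999  0.031  0.008]
 [ 0.031 -1.     0.004]
 [ 0.008 -0.004 -1.   ]] [ 0.39 -0.02 -0.67 -0.   -0.92  1.22] [ 0.26340821 -0.02232178 -0.19238411] 43.3005730729264 5.6
```

View pics/c3.png

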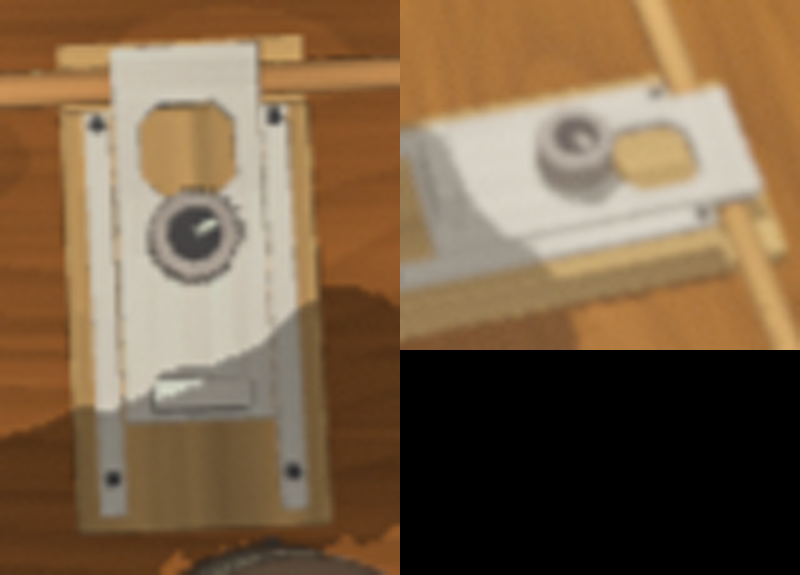

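The strap is home: the nose covers the cue, the keyhole opening is at crop (187,147), the slot is under the head at (194,231), and the tab is at (203,392). Next I go over the screw.

Request:
drive_tool --pt "-1 20 1 0 -5" --pt "-1 60 1 0 -10" --pt "-1 100 2 5 -15" --pt "-1 140 3 20 -20" --pt "-1 170 4 40 -25" --pt "-1 187 4 45 -25" --pt "-1 187 4 45 -25" --pt "-1 187 4 45 -25"

```text
clock: 6.5
position: [552.0, -23.2, 124.9]
ee_rot: [0.973, 0.231, -0.001, 0.0]
contact_force: [-0.5, -0.1, 0.8]
gripper_width: 85.2
grasp_force: 0.0
```

Run:
```python
from h import *
p,R=tool();s=arm.read_state();print(p,R.round(3),s["joints"].round(2),s["contact_force"],s["gripper_width"],s["clock"])
d=np.array([551.2,-22.7,43])-p;print(R.T@d)
```

```text
[551.99836404 -23.21249268 124.86756016] [[ 0.893  0.449 -0.003]
 [ 0.449 -0.893 -0.001]
 [-0.003 -0.001 -1.   ]] [ 0.25  0.37 -0.32 -0.   -0.89  1.79] [-0.45409085 -0.12846947  0.78421119] 85.18626688084086 6.5
[-0.26937384 -0.76783043 81.86901315]
```

Request:
drive_tool --pt "-1 -0.3 -0.8 30 0" --pt "-1 -0.3 -0.8 55 0" --pt "-1 -0.3 -0.8 72 0" --pt "-1 -0.3 -0.8 82 0" --pt "-1 -0.3 -0.8 82 0" --pt "-1 -0.3 -0.8 82 0"

```text
clock: 7.1
position: [551.9, -22.4, 45.4]
ee_rot: [0.973, 0.231, 0.001, 0.0]
contact_force: [0.6, 0.2, 1.6]
gripper_width: 85.4
grasp_force: 0.0
```

Request:
drive_tool --pt "1 0 0 0 0" --pt "1 0 0 0 0" --pt "1 0 0 0 0" --pt "1 0 0 0 0" --pt "1 0 0 0 0" --pt "1 0 0 0 0"

```text
clock: 7.7
position: [551.8, -22.4, 45.4]
ee_rot: [0.973, 0.231, 0.0, 0.0]
contact_force: [-2.1, 0.4, 6.7]
gripper_width: 38.3
grasp_force: 59.7
```

```bash
cat > st.py <<'E'
from h import *
p,R=tool();s=arm.read_state();t=[]
print(p.round(1),"yaw",np.degrees(np.arctan2(R[1,0],R[0,0])).round(1),"j6",s["joints"][5].round(2),"F",s["contact_force"].round(1),"T",s["wrist_torque"].round(3),s["gripper_width"].round(1),s["grasp_force"],s["clock"])
E
python3 st.py
python3 - <<'E'
from h import *
b=arm.get_image("side")
cv2.imwrite("pics/c4.png",cv2.resize(b[150:260,210:330],None,fx=5,fy=5,interpolation=cv2.INTER_CUBIC))
E
```

```text
Traceback (most recent call last):
  File "st.py", line 3, in <module>
    print(p.round(1),"yaw",np.degrees(np.arctan2(R[1,0],R[0,0])).round(1),"j6",s["joints"][5].round(2),"F",s["contact_force"].round(1),"T",s["wrist_torque"].round(3),s["gripper_width"].round(1),s["grasp_force"],s["clock"])
                                                                                                                                                                      ^^^^^^^^^^^^^^^^^^^^^^^^
AttributeError: 'float' object has no attribute 'round'
```

View pics/c4.png

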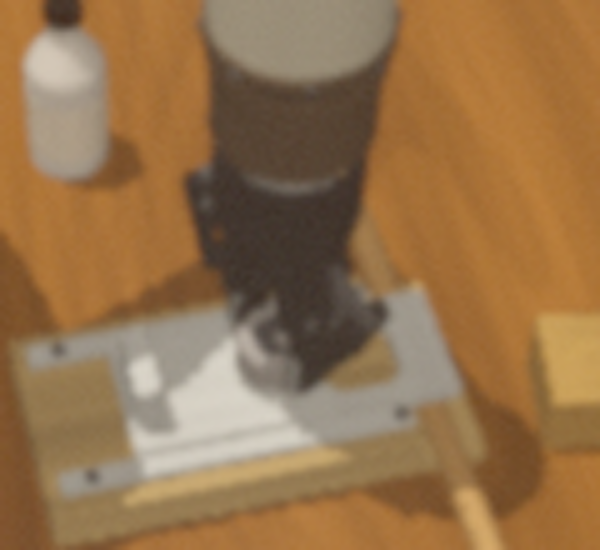

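The fingers hold the head at crop (300,330) with 60 N. I read the baseline, then turn in steps.

```bash
sed -i 's/s\["gripper_width"\].round(1)/round(s["gripper_width"],1)/' st.py; python3 st.py
```

```text
[551.8 -22.4  45.4] yaw 26.7 j6 1.78 F [-0.6  2.2  5.4] T [0.275 0.496 0.016] 38.5 59.714235663414 7.75
```

Request:
drive_tool --pt "1 0 0 0.1 7" --pt "1 0 0 0.2 14" --pt "1 0 0 0.4 21" --pt "1 0 0 0.4 21"

```text
clock: 8.15
position: [551.8, -22.6, 45.2]
ee_rot: [0.999, 0.049, 0.0, 0.0]
contact_force: [-2.2, -0.8, 6.4]
gripper_width: 38.3
grasp_force: 59.6
```

```bash
python3 st.py
```

```text
[551.8 -22.6  45.2] yaw 5.7 j6 1.42 F [-2.2 -0.8  6.4] T [0.095 0.492 0.107] 38.3 59.60770547389984 8.15
```

Torque is 0.09 N m, as expected. I continue.

Request:
drive_tool --pt "1 0 0 0.1 7" --pt "1 0 0 0.3 15" --pt "1 0 0 0.4 23" --pt "1 0 0 0.5 31" --pt "1 0 0 0.7 39" --pt "1 0 0 0.8 47" --pt "1 0 0 1.0 55" --pt "1 0 0 1.1 63" --pt "1 0 0 1.1 63"

```text
clock: 9.05
position: [551.6, -23.0, 44.1]
ee_rot: [0.877, -0.48, 0.0, 0.0]
contact_force: [-1.7, -1.0, 6.7]
gripper_width: 38.3
grasp_force: 59.6
```

```bash
python3 st.py;python3 - <<'E'
from h import *
a=arm.get_image("top");b=arm.get_image("side")
C=np.hstack([cv2.resize(x,(400,400),interpolation=cv2.INTER_CUBIC) for x in(a[130:210,255:335],b[180:260,230:310])]);cv2.imwrite("pics/c5.png",C)
E
```

```text
[551.6 -23.   44.1] yaw -57.4 j6 0.32 F [-1.7 -1.   6.7] T [-0.439  0.581  0.108] 38.3 59.59308564662933 9.05
```

View pics/c5.png

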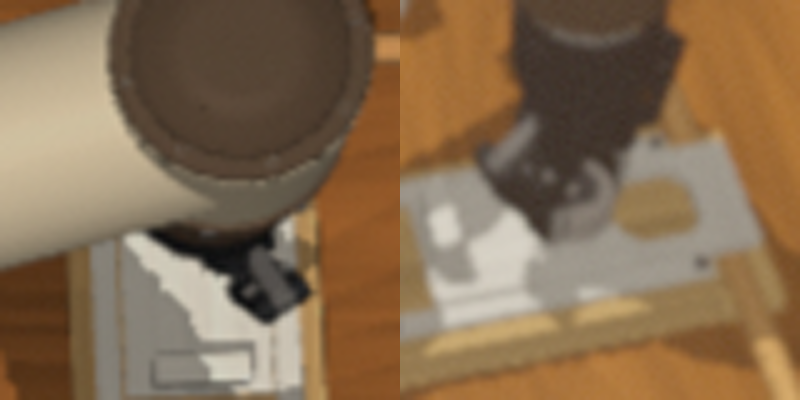

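The grip is steady with the head between the fingers, and torque stays at 0.108. I keep turning in smaller steps.

Request:
drive_tool --pt "1 0 0 0.1 6" --pt "1 0 0 0.2 12" --pt "1 0 0 0.2 12"

```text
clock: 9.45
position: [551.5, -23.0, 43.8]
ee_rot: [0.822, -0.569, 0.0, 0.0]
contact_force: [-3.1, -1.5, 7.6]
gripper_width: 38.4
grasp_force: 59.6
```

```bash
python3 st.py
```

```text
[551.5 -23.   43.8] yaw -69.3 j6 0.11 F [-3.1 -1.5  7.6] T [-0.495  0.594  0.075] 38.4 59.57564413547516 9.45
```

Request:
drive_tool --pt "1 0 0 0.1 6" --pt "1 0 0 0.2 12" --pt "1 0 0 0.2 12"

```text
clock: 9.75
position: [551.4, -23.0, 43.6]
ee_rot: [0.759, -0.652, 0.0, 0.0]
contact_force: [-2.7, -1.0, 7.1]
gripper_width: 38.4
grasp_force: 59.6
```

```bash
python3 st.py
```

```text
[551.4 -23.   43.6] yaw -81.3 j6 -0.1 F [-2.7 -1.   7.1] T [-0.442  0.668  0.057] 38.4 59.57338035106659 9.75
```

Request:
drive_tool --pt "1 0 0 0.1 6" --pt "1 0 0 0.2 12" --pt "1 0 0 0.2 12"

```text
clock: 10.05
position: [551.3, -23.0, 43.4]
ee_rot: [-0.686, 0.727, -0.0, -0.0]
contact_force: [-3.0, -1.6, 6.7]
gripper_width: 38.0
grasp_force: 59.6
```

```bash
python3 st.py
```

```text
[551.3 -23.   43.4] yaw -93.3 j6 -0.31 F [-3.  -1.6  6.7] T [-0.489  0.675  0.041] 38.0 59.5794153213501 10.05
```

Request:
drive_tool --pt "1 0 0 0.1 6" --pt "1 0 0 0.2 12" --pt "1 0 0 0.2 12"

```text
clock: 10.35
position: [551.2, -23.0, 43.2]
ee_rot: [-0.606, 0.795, -0.0, -0.0]
contact_force: [-0.9, -1.9, 8.3]
gripper_width: 38.5
grasp_force: 59.6
```

```bash
python3 st.py
```

```text
[551.2 -23.   43.2] yaw -105.3 j6 -0.52 F [-0.9 -1.9  8.3] T [-0.417  0.712  0.101] 38.5 59.58711862564087 10.35
```

Request:
drive_tool --pt "1 0 0 0.1 6" --pt "1 0 0 0.2 12" --pt "1 0 0 0.2 12"

```text
clock: 10.65
position: [551.1, -23.0, 43.0]
ee_rot: [-0.52, 0.854, -0.0, -0.0]
contact_force: [-1.8, -1.0, 7.8]
gripper_width: 37.9
grasp_force: 59.6
```

```bash
python3 st.py
```

```text
[551.1 -23.   43. ] yaw -117.3 j6 -0.73 F [-1.8 -1.   7.8] T [-0.341  0.735  0.084] 37.9 59.59506869316101 10.65
```

Request:
drive_tool --pt "1 0 0 0.1 6" --pt "1 0 0 0.2 12" --pt "1 0 0 0.2 12"

```text
clock: 10.95
position: [551.1, -22.9, 42.8]
ee_rot: [-0.428, 0.904, -0.0, -0.0]
contact_force: [-2.6, -1.0, 7.1]
gripper_width: 38.3
grasp_force: 59.6
```

```bash
python3 st.py
```

```text
[551.1 -22.9  42.8] yaw -129.3 j6 -0.94 F [-2.6 -1.   7.1] T [-0.251  0.844  0.034] 38.3 59.600404500961304 10.95
```

Request:
drive_tool --pt "1 0 0 0.1 6" --pt "1 0 0 0.2 12" --pt "1 0 0 0.2 12"

```text
clock: 11.25
position: [551.0, -22.9, 42.6]
ee_rot: [-0.331, 0.944, -0.0, -0.001]
contact_force: [-3.1, -1.0, 8.5]
gripper_width: 38.2
grasp_force: 59.7
```

```bash
python3 st.py
```

```text
[551.  -22.9  42.6] yaw -141.3 j6 -1.15 F [-3.1 -1.   8.5] T [-0.085  0.935  0.089] 38.2 59.67006504535675 11.25
```

Request:
drive_tool --pt "1 0 0 0.1 6" --pt "1 0 0 0.2 12" --pt "1 0 0 0.2 12"

```text
clock: 11.55
position: [551.0, -22.8, 42.6]
ee_rot: [-0.231, 0.973, -0.0, -0.001]
contact_force: [-3.5, 0.5, 9.5]
gripper_width: 38.4
grasp_force: 59.9
```

```bash
python3 st.py
```

```text
[551.  -22.8  42.6] yaw -153.3 j6 -1.36 F [-3.5  0.5  9.5] T [-0.106  1.138  0.12 ] 38.4 59.851375222206116 11.55
```

Request:
drive_tool --pt "1 0 0 0 5" --pt "1 0 0 0 8" --pt "1 0 0 0 8"

```text
clock: 11.85
position: [551.0, -22.7, 42.6]
ee_rot: [-0.163, 0.987, -0.0, -0.001]
contact_force: [-4.0, -0.0, 8.5]
gripper_width: 38.6
grasp_force: 59.9
```

```bash
python3 st.py
```

```text
[551.  -22.7  42.6] yaw -161.3 j6 -1.5 F [-4.  -0.   8.5] T [0.035 1.124 0.196] 38.6 59.87417221069336 11.85
```

Request:
drive_tool --pt "1 0 0 0 5" --pt "1 0 0 0 7" --pt "1 0 0 0 7"

```text
clock: 12.15
position: [550.9, -22.7, 42.6]
ee_rot: [-0.103, 0.995, -0.0, -0.001]
contact_force: [-5.0, 0.1, 8.6]
gripper_width: 38.5
grasp_force: 59.9
```

```bash
python3 st.py
```

```text
[550.9 -22.7  42.6] yaw -168.2 j6 -1.62 F [-5.   0.1  8.6] T [0.092 1.152 0.161] 38.5 59.873549938201904 12.15
```

```bash
cat > av.py <<'E'
from h import *
T=[]
for i in range(12): arm.get_image("top"); T.append(arm.read_state()["wrist_torque"][2])
print("Tz mean",np.mean(T).round(3),"sd",np.std(T).round(3))
E
python3 av.py; python3 st.py
```

```text
Tz mean 0.225 sd 0.04
[550.9 -22.7  42.5] yaw -168.2 j6 -1.62 F [-3.7  1.4  9.1] T [0.094 1.097 0.223] 38.3 59.87365365028381 12.75
```

Request:
drive_tool --pt "1 0 0 0 5" --pt "1 0 0 0 7" --pt "1 0 0 0 7"

```text
clock: 13.05
position: [550.9, -22.7, 42.5]
ee_rot: [-0.042, 0.999, -0.0, -0.001]
contact_force: [-3.9, 0.5, 9.6]
gripper_width: 38.3
grasp_force: 59.9
```

```bash
python3 av.py; python3 st.py
```

```text
Tz mean 0.28 sd 0.035
[550.9 -22.7  42.6] yaw -175.2 j6 -1.74 F [-4.4  0.9  9.5] T [0.165 1.167 0.242] 38.3 59.86741483211517 13.65
```

Torque rises about 0.5 N m per rad and has reached 0.28 N m (3.5 times the running torque), so the screw is seated. I add a small touch more, then release and lift.

Request:
drive_tool --pt "1 0 0 0 4" --pt "1 0 0 0 4"

```text
clock: 13.85
position: [550.9, -22.6, 42.6]
ee_rot: [-0.007, 1.0, -0.0, -0.001]
contact_force: [-3.6, 0.5, 8.9]
gripper_width: 38.4
grasp_force: 59.9
```

```bash
python3 av.py
```

```text
Tz mean 0.329 sd 0.046
```

Request:
drive_tool --pt "-1 0 0 0 0" --pt "-1 0 0 0 0" --pt "-1 0 0 0 0" --pt "-1 0 0 0 0" --pt "-1 0 0 0 0" --pt "-1 0 0 0 0" --pt "-1 0 0 -20 0" --pt "-1 0 0 -50 0" --pt "-1 0 0 -90 0" --pt "-1 0 0 -130 0" --pt "-1 0 0 -130 0"

```text
clock: 15.55
position: [555.2, -22.1, 177.8]
ee_rot: [-0.007, 1.0, 0.001, 0.006]
contact_force: [-0.1, 0.9, 0.4]
gripper_width: 85.4
grasp_force: 0.0
```

```bash
python3 st.py
```

```text
[555.2 -22.1 177.8] yaw -179.2 j6 -1.81 F [-0.1  0.9  0.4] T [ 0.036 -0.025  0.02 ] 85.4 0.0 15.55
```

Request:
drive_tool --pt "-1 40 0 0 0" --pt "-1 80 0 0 0" --pt "-1 120 0 0 0" --pt "-1 160 0 0 0" --pt "-1 185 0 0 0" --pt "-1 185 0 0 0"

```text
clock: 16.15
position: [363.0, -25.4, 171.1]
ee_rot: [-0.007, 1.0, 0.0, -0.001]
contact_force: [0.9, -0.9, 0.5]
gripper_width: 85.2
grasp_force: 0.0
```

Run:
```python
from h import *
a=arm.get_image("top");b=arm.get_image("side")
C=np.zeros((575,800,3),np.uint8);C[:,:400]=cv2.resize(a[125:240,255:335],None,fx=5,fy=5,interpolation=cv2.INTER_CUBIC)
C[:350,400:]=cv2.resize(b[190:260,230:310],None,fx=5,fy=5,interpolation=cv2.INTER_CUBIC);cv2.imwrite("pics/c6.png",C)
```

```text
(no output)
```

View pics/c6.png

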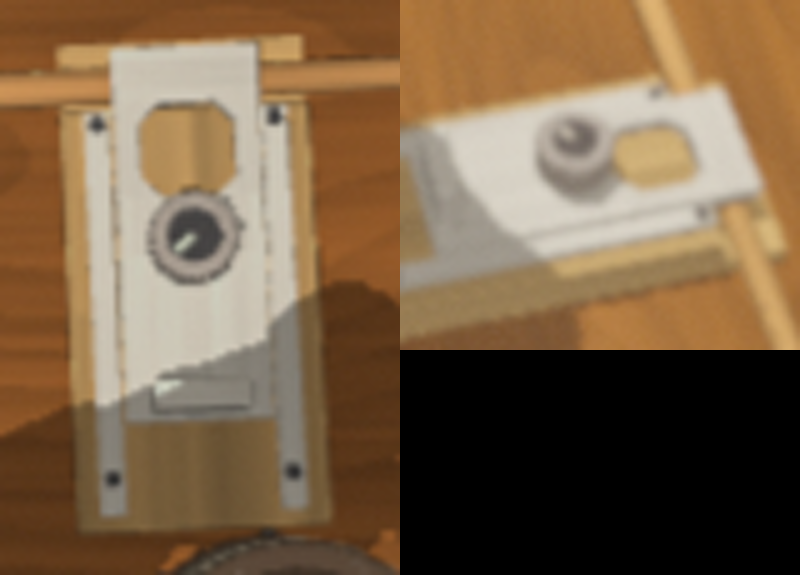

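The pointer mark went from the upper right to the lower left, about 168° clockwise. That equals the 206° turned less the 38° of spring-back, so the grip did not slip. The strap is still home.

```bash
python3 -c "
from bench import arm
print(arm.job_done())"
```

```text
the job is handed in; nothing more can be done
None
```

The cue is clamped and the job is handed in: the strap is fully home with its nose over the cue, and the thumbscrew is seated at about 0.33 N m (roughly 0.65 rad of head wind-up, under the 1.0 limit), then released; the arm stayed clear of the bottle, mug and box.

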